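Refit the spring-tab cap on the lens

TASK

Put the cap back on the camera lens standing on the coaster: pick the cap up by pinching its two spring tabs together, press it gently but firmly onto the rim against its springy seal with the tabs still pinched, then let the tabs spring out under the rim so that the cap is locked on straight, and let go. The lens must stay standing on its coaster, no hard shoving, and leave the bell, pill case and pebble where they are.

Things in the scene. Friction and masses are not known exactly. Their poses are not given: they have to be found in the camera images.
- cap_center (a point): Lens cap, loose black disc on the table, 93 g (mass varies), two pinch lugs up. Point: on its axis, half-way up its 29 mm; z up, y the line on which the tabs slide. From its underside: plug 60.4 mm diameter 0 to 8 mm (bottom edge chamfered 1 mm), flange 72 mm diameter 8 to 11 mm, lugs 11 to 29 mm: flange top 3.5 mm below the point, lug tops 14.5 mm above it.
- lug_left (a point): Centre of the lug on the cap's +y side (moves with it), 20 mm above the cap's underside; axes as the cap's. Its flat outer face, 22 mm wide, 18 mm high, lies 2.5 mm outward of the point. Over both outer faces: 45 mm free, 34 mm fully pinched (each moves 5.5 mm). Pushing a lug in takes 5 N at first, 10 N at its stop; a grip of 20 to 25 N holds both at their stops.
- lug_right (a point): The same for the lug on the cap's -y side.
- tab_left (a joint): How far the +y tab is pushed in, m: 0 free, 0.0055 fully pinched. It bears a steel tooth 12 mm wide, 1.0 to 3.2 mm above the cap's underside, tip 35 mm from the axis when free, 29.5 mm (inside the plug) when pinched. About 0.002 (0.0005 to 0.003) when sprung out in the groove under the lens's lip; about 0.004 if only rubbing on the lip's bore; 0 if not in the lens.
- tab_right (a joint): The same for the tab on the cap's -y side.
- lens_top (a point): Camera lens, loose, standing front up on the coaster, 0.9 kg; outer barrel 80 mm diameter, 90 mm high. Point: on its axis at the outer barrel's top, z up. An inner barrel (74 mm) stands out of it by an extension that differs each time, not measured: its rim is 15 to 39 mm above the point and is rigid. Rim: lip of 62 mm bore, 3.3 mm deep, over a groove of 66 mm bore, 6.7 mm deep, all round.
- lens_foot (a point): Centre of the lens's underside, axes as lens_top. The seal: on the rim lies a springy rubber ring (63.4 mm bore), 3 mm proud. The cap's flange meets it; it yields from 3 N, 1 mm per further 1.5 N, and at 7.5 N (3 mm) the flange meets the hard rim. Teeth clear the lip from 5.3 N: let the tabs go while pressing with 6 to 7 N. Over 20 N is too hard. Any cap yaw fits.
- coaster_top (a point): Round wooden coaster, fixed, 104 mm diameter, 8 mm thick; point at the centre of its top.
- bell: Chrome hand bell, bystander, 68 mm diameter, 104 mm high, standing; origin at the centre of its underside.
- pill_case: Stainless steel lipstick-shaped pill case, bystander, 21 mm diameter, 69 mm high, standing; origin at the centre of its underside.
- pebble: Grey stone pebble, bystander, 52 mm diameter, 23 mm high; origin at its underside.
Not all that is in view belongs to the job. Of the things that look like the part that bears cap_center, take the one that is farthest from the robot's base at the start.

How it is judged:
On the way, in this order (a step that is already met when the one before it is completed fails the run):
1. the cap is lifted clear with both tabs pinched in (height (world z) of cap_center above 0.05 m and value of joint each of tab_left, tab_right above 0.0045 m and contact force between cap and lens below 0.5 N), for 0.1 s.
2. the cap is pressed on the rim, centred, with both tabs still pinched (contact force between cap and lens above 3.5 N and horizontal distance between cap_center and lens_top below 0.004 m and value of joint each of tab_left, tab_right above 0.0042 m), for 0.1 s.
At the end, for the whole second after the job is handed in: the cap sits straight on the lens (axes within 3 mm and 0.06 rad), both teeth sprung out into the groove (each tab between 0.4 and 3.2 mm in), released and at rest; the lens stands upright (0.05 rad) with its axis within 30 mm of the coaster's centre (value of joint tab_left between 0.0004 and 0.0032 m and value of joint tab_right between 0.0004 and 0.0032 m and horizontal distance between cap_center and lens_top below 0.003 m and angle between the z axis of cap_center and the z axis of lens_top, either way round below 0.06 rad and z of cap_center in the frame of lens_top between 0.018 and 0.05 m and angle between lens_top's own z axis and vertical below 0.05 rad and horizontal distance between lens_top and coaster_top below 0.03 m and contact force between cap and the fingers below 0.1 N and linear speed of cap below 0.01 m/s); the robot touches nothing.
It fails at once if the cap is pressed down on the lens with more than 20 N (over 29 N, lens's own 9 N included, between lens and coaster) (contact force between lens and coaster above 29 N).
It fails at once if the lens is tipped by more than 0.2 rad (angle between lens_top's own z axis and vertical above 0.2 rad).
It fails at once if a bystander is moved by more than 20 mm (distance of any of bell, pill_case, pebble from where it was at the start of the episode above 0.02 m).
It also fails if it takes over 51 s, if anything falls off the work surface, if the arm or the gripper's body presses on something with over 40 N, if the wrist force passes 120 N, or if a joint passes its speed limit or range.

ROBOT

A 6-joint arm with a two-finger parallel gripper is mounted at the origin on the work surface. World frame = base frame: x ahead of the robot, y to its left, z up, the work surface at z = 0. Lengths are in m, angles in rad, forces in N, time in s.
With the tool pointing down it reaches from about 0.35 to 0.875 m from the base axis. Payload 4.2 kg.
Tool frame: the origin (TCP) lies on the centre line of the jaws, within the pads' length; the fingertips stand 17 mm ahead of it and the grasp point (between the pads) lies 2 mm behind it (arm.tips_ahead is the distance from the TCP to the fingertips, in m); z points along the fingers, y is the line along which they close (so a half turn about z gives the same grasp; the last joint's range is limited). The gripper opens to 85 mm and grips with 20 to 120 N. Pads are 22 mm wide; open, the fingers measure 114 mm over their backs; the gripper's body (76 mm by 85 mm) begins 54 mm behind the grasp point. The pads swing forward as they close: fully open they stand 13 mm farther back than shut.
Start: joints at [1.51, 0.385, 0.008, 0, -1.194, -0.259], TCP at [0.196, 0.593, 0.248] pointing down, gripper open.
Joint ranges: [-3.14, 3.14], [-1.21, 2.06], [-1.07, 1.41], [-3.16, 2.05], [-2.99, -0.16], [-3.1, 3.1]. Speed limits (rad/s): [2.79, 2.79, 3.14, 3.14, 3.14, 3.14].

INTERFACE

Orientations are given as a unit quaternion [w, x, y, z].
In Python, from workcell import arm gives the robot as it stands.
- The arm moves only by the shell command python3 -m pendant 'ROWS' [FORCE]. ROWS is JSON, a list of rows, each a list of 3 entries, a list of its own where there are three numbers: the turn, a rotation vector about the world's x, y, z in units of 8 degrees (1.0 is 8 degrees), then the shift along the world's x, y, z in m, then the finger opening in m, from 0 to 0.0854. A call has 1 to 5 rows; each row is the pose to reach, as a shift and turn from the pose commanded when the call began; what a row does not reach only later rows make up. A row lasts 1/10 s, in which the tool goes at most 50 mm and 8.59 degrees, less where a joint would pass 70% of its speed; a pose out of reach is approached as far as the arm can. A call with a gripper value outside its range is refused whole. The fingers move at their own pace and stop on an object; FORCE is the grip in N (left out, the last holds). Time passes only in rows, so rows that repeat a pose let the fingers close. It gives the time, the measured TCP pose, the force, the opening and the grip force at its end, in the units of the state.
- arm.observe(): the state, without advancing time (a new reading comes with each control period).
- arm.get_image(name): name is "side" or "top" or "wrist"; returns the picture (384x512x3 uint8, red, green, blue); there is no depth.
- arm.calibration(name): a dict with "fx", "fy", "cx", "cy" (pixels), "R" (3x3) and "t" (3): a world point X has camera coordinates R X + t. Camera axes: x right, y down, z forward; pixel columns grow to the right and rows downward; lengths in m; the calibration is good to about 2 mm. A picture is of the moment at which its call begins: read the wrist's pose just before it. calibration takes no time and is no camera call; for the wrist camera it gives the pose at the moment of the call.
- arm.job_done(): hands the job in; it is judged then, once.
The state is a dict: "clock": time; "q": joint angles; "qd": joint speeds; "joint_torque": joint torques, N m; "eef_pos": TCP position; "eef_rot": TCP orientation; "force": force on the tool from outside, world axes, zero at the start; "torque": the same for the moment, N m; "opening": finger opening in m; "grip_force": force on a finger pad.
Only numpy, scipy, OpenCV 4.12 (cv2) and the standard library are available. Lean on these libraries where they do the work, as an engineer would, in place of code of your own. Each camera call takes 0.05 s, during which the arm holds its last target. There are 200 camera calls.

## Working session

There is one attempt and no reset: what is moved stays moved. The work goes in short steps, Python scripts to look and compute and a shell command to move; the robot and the scene stay as the last step left them, time stands still between calls to the robot, and variables do not carry over. Pictures are saved under pics/ and viewed, at most 10 in all, crops included, and the job is handed in when it is done.

```bash
mkdir -p pics; python3 - <<'E'
from workcell import arm
import cv2,numpy as np
s=arm.observe();print({k:np.round(v,3) for k,v in s.items()})
for n in("side","top"):
    im=arm.get_image(n);cv2.imwrite(f"pics/{n}0.png",im[:,:,::-1])
    c=arm.calibration(n);print(n,c["fx"],c["cx"],c["cy"],np.round(c["R"],3).tolist(),np.round(c["t"],3))
E
ls
```

```text
{'clock': np.float64(0.0), 'q': array([ 1.510e+00,  3.860e-01,  7.000e-03, -1.000e-03, -1.194e+00,
       -2.590e-01]), 'qd': array([ 0.   ,  0.002,  0.002,  0.   ,  0.001, -0.001]), 'joint_torque': array([-1.0000e-03, -3.9229e+01,  1.8840e+01,  4.1860e+00, -5.0000e-03,
       -0.0000e+00]), 'eef_pos': array([0.196, 0.593, 0.247]), 'eef_rot': array([ 0.001,  0.987, -0.159, -0.   ]), 'force': array([-0.379,  0.566, -0.435]), 'torque': array([-0.006, -0.016,  0.015]), 'grip_force': np.float64(0.0), 'opening': np.float64(0.085)}
side 381.3065743831659 258.5970406555602 185.04517330768368 [[0.99, -0.138, 0.012], [-0.065, -0.536, -0.842], [0.122, 0.833, -0.54]] [-0.612  0.053  0.874]
top 424.2779818386329 251.75168654988357 192.99669572468397 [[0.02, -0.999, -0.025], [-0.991, -0.016, -0.134], [0.133, 0.028, -0.991]] [-0.06   0.58   1.137]
pics
```

View pics/side0.png

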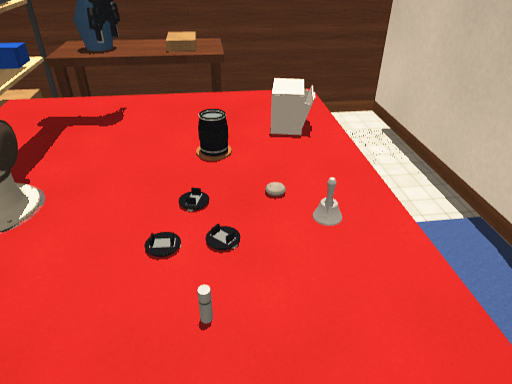

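View pics/top0.png

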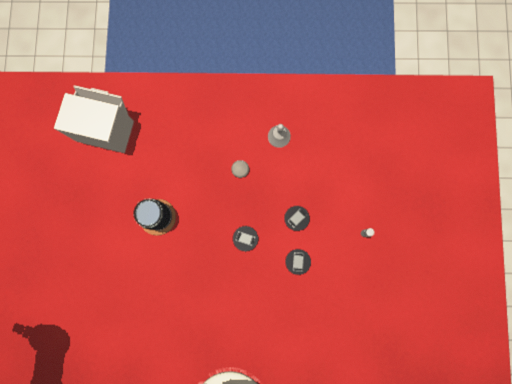

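Side view: three black caps at (194,199), (163,244) and (223,238), with the lens on its coaster at (213,130). In the top view the same caps are at (246,238), (298,262) and (297,218), and the lens rim is at (149,213). The candidates are these three, so I'll compute their distances from the base.

```bash
cat > h.py <<'E'
import cv2,numpy as np
from workcell import arm
def ray(c,u,v):
    R=np.array(c["R"]);d=R.T@np.array([(u-c["cx"])/c["fx"],(v-c["cy"])/c["fy"],1]);return -R.T@np.array(c["t"]),d
def plane(c,u,v,z):
    o,d=ray(c,u,v);return o+d*(z-o[2])/d[2]
def tri(rs):
    A=0;b=0
    for o,d in rs:
        d=d/np.linalg.norm(d);P=np.eye(3)-np.outer(d,d);A=A+P;b=b+P@o
    return np.linalg.solve(A,b)
def proj(c,X):
    p=np.array(c["R"])@np.array(X)+np.array(c["t"]);return p[0]/p[2]*c["fx"]+c["cx"],p[1]/p[2]*c["fy"]+c["cy"]
E
python3 - <<'E'
from h import *
T=arm.calibration("top");S=arm.calibration("side")
top=cv2.imread("pics/top0.png");side=cv2.imread("pics/side0.png")
def blobs(im,boxes):
    m=(im.max(2)<70).astype(np.uint8) 
    r=[]
    for u,v in boxes:
        k=cv2.morphologyEx(m[v-24:v+24,u-26:u+26],cv2.MORPH_CLOSE,np.ones((9,9)))
        n,l,st,ce=cv2.connectedComponentsWithStats(k);i=1+st[1:,4].argmax();cs,_=cv2.findContours((l==i).astype(np.uint8),0,1)
        e=cv2.fitEllipse(cv2.convexHull(cs[0]));r.append((e[0][0]+u-26,e[0][1]+v-24,e[1]))
    return r
ts=blobs(top,[(246,238),(297,218),(298,262)]);ss=blobs(side,[(194,199),(223,238),(163,244)])
for a,b in zip(ts,ss):
    p=plane(T,a[0],a[1],.011);q=tri([ray(T,*a[:2]),ray(S,*b[:2])])
    print(np.round(a[:2],1),np.round(b[:2],1),a[2],"plane",np.round(p,4),"tri",np.round(q,4),"dist",np.hypot(*p[:2]))
for z in(.11,.12,.13):print("lens rim plane",z,plane(T,149,213,z))
print("tri lens",tri([ray(T,149,213),ray(S,212,114)]))
for n,u,v in(("bell",279,137),("pebble",240,169),("pill",366,234)):print(n,plane(T,u,v,.01))
cv2.imwrite("pics/crop1.png",np.hstack([cv2.resize(top[198:238,277:317],(400,400),interpolation=2),cv2.resize(side[218:258,203:243],(400,400),interpolation=2)]))
E
```

```text
Traceback (most recent call last):
cv2.error: OpenCV(4.12.0) /io/opencv/modules/imgproc/src/shapedescr.cpp:361: error: (-201:Incorrect size of input array) There should be at least 5 points to fit the ellipse in function 'fitEllipseNoDirect'
```

```bash
python3 - <<'E'
from h import *
T=arm.calibration("top");S=arm.calibration("side")
top=cv2.imread("pics/top0.png");side=cv2.imread("pics/side0.png")
def blobs(im,boxes):
    i2=im.astype(int);m=((i2[:,:,2]-i2[:,:,1])<60).astype(np.uint8)
    r=[]
    for u,v in boxes:
        n,l,st,ce=cv2.connectedComponentsWithStats(m);k=(l==l[v,u]).astype(np.uint8)
        cs,_=cv2.findContours(k,0,1);h=cv2.convexHull(max(cs,key=len))
        e=cv2.fitEllipse(h);r.append((e[0][0],e[0][1],e[1],m[v,u]))
    return r
ts=blobs(top,[(246,238),(297,218),(298,262)]);ss=blobs(side,[(194,200),(223,238),(163,244)])
for a,b in zip(ts,ss):
    p=plane(T,a[0],a[1],.011);q=tri([ray(T,*a[:2]),ray(S,*b[:2])])
    print(np.round(a[:2],1),np.round(b[:2],1),a[2:],"plane",np.round(p,4),"tri",np.round(q,4),"dist",np.hypot(*p[:2]))
for z in(.11,.12,.13):print("lens rim plane",z,plane(T,149,213,z))
print("tri lens",tri([ray(T,149,213),ray(S,212,114)]))
for n,u,v in(("bell",279,137),("pebble",240,169),("pill",366,234)):print(n,plane(T,u,v,.01))
cv2.imwrite("pics/crop1.png",np.hstack([cv2.resize(top[198:238,277:317],(400,400),interpolation=2),cv2.resize(side[218:258,203:243],(400,400),interpolation=2)]))
E
```

```text
[245.1 238.3] [193.4 199.6] ((24.742244720458984, 25.062469482421875), np.uint8(1)) plane [ 0.4569 -0.0325  0.011 ] tri [ 0.4575 -0.0323  0.0075] dist 0.4580467906082623
[296.8 218. ] [222.6 237.5] ((24.424663543701172, 24.91643524169922), np.uint8(1)) plane [ 0.5163 -0.1762  0.011 ] tri [ 0.5174 -0.1765  0.007 ] dist 0.545541503418991
[297.9 261.5] [162.2 243.9] ((24.783126831054688, 25.300552368164062), np.uint8(1)) plane [ 0.3958 -0.18    0.011 ] tri [ 0.3961 -0.1803  0.0064] dist 0.43479788264196256
lens rim plane 0.11 [0.51491284 0.21488617 0.11      ]
lens rim plane 0.12 [0.51408564 0.21217339 0.12      ]
lens rim plane 0.13 [0.51325843 0.20946062 0.13      ]
tri lens [0.51535325 0.21213224 0.1203698 ]
bell [ 0.74946708 -0.1239125   0.01      ]
pebble [ 0.65394278 -0.01348388  0.01      ]
pill [ 0.475241   -0.36875987  0.01      ]
```

View pics/crop1.png

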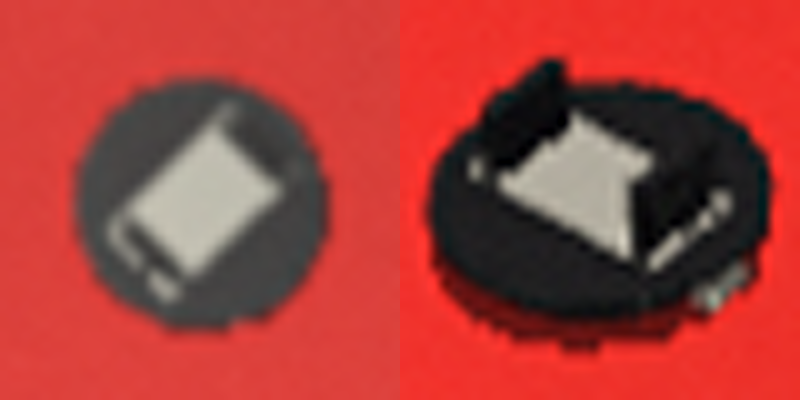

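The right-hand cap, at top (297,218), is farthest: 0.546 m against 0.458 and 0.435. The crop shows the two lugs on a line at about -45°, with the disc intact and the lugs up. I'll pass near the lens first for wrist views of it.

```bash
python3 -m pendant '[[[0,0,-5],[0.12,-0.2,0.06],0.0854],[[0,0,-5],[0.12,-0.2,0.06],0.0854],[[0,0,-5],[0.12,-0.2,0.06],0.0854],[[0,0,-5],[0.12,-0.2,0.06],0.0854],[[0,0,-5],[0.12,-0.2,0.06],0.0854]]'
python3 -m pendant '[[[0,0,-4],[0.12,-0.18,0.0],0.0854],[[0,0,-4],[0.12,-0.18,0.0],0.0854],[[0,0,-4],[0.12,-0.18,0.0],0.0854],[[0,0,-4],[0.12,-0.18,0.0],0.0854],[[0,0,-4],[0.12,-0.18,0.0],0.0854]]'
python3 - <<'E'
from h import *
import pickle
s=arm.observe();c=arm.calibration("wrist");im=arm.get_image("wrist")
cv2.imwrite("pics/w1.png",im[:,:,::-1]);pickle.dump(c,open("w1.pkl","wb"))
R=np.array(c["R"]);print(s["eef_pos"],s["eef_rot"],-R.T@c["t"],R.round(3).tolist(),c["fx"],s["force"])
print("lens rim px",proj(c,[.514,.212,.12]),"cap",proj(c,[.5165,-.176,.011]))
E
```

```text
clock: 0.6
eef_pos: [0.3171, 0.391, 0.3088]
eef_rot: [0.0, 0.872, -0.49, -0.0]
force: [-0.3, 0.8, -0.1]
opening: 0.0854
grip_force: 0.0
clock: 1.1
eef_pos: [0.4375, 0.21, 0.308]
eef_rot: [-0.001, -0.703, 0.711, -0.0]
force: [-0.7, 0.8, 0.8]
opening: 0.0857
grip_force: 0.0
[0.43752883 0.20995374 0.30802531] [-5.40730303e-04 -7.03026533e-01  7.11163410e-01 -7.44214305e-05] [0.43789431 0.13146388 0.43316498] [[-1.0, 0.01, 0.001], [0.01, 0.952, 0.307], [0.003, 0.307, -0.952]] 292.2453427933019 [-0.70914878  0.84126414  0.82318652]
lens rim px (np.float64(190.85385787111846), np.float64(173.41461519451357)) cap (np.float64(181.09091186408642), np.float64(-210.27558277385552))
```

View pics/w1.png

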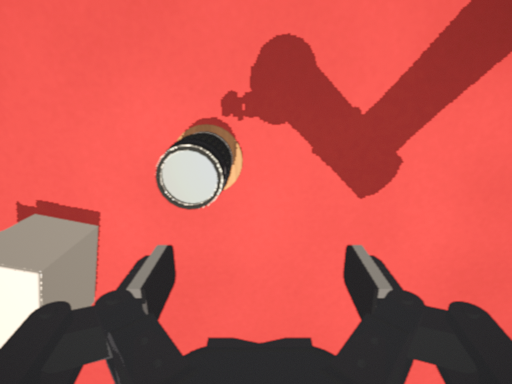

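The wrist view shows the lens rim at about (190,176), in front of the open jaws. I'll take a second view from x≈0.56 before going to the cap.

```bash
python3 -m pendant '[[[0,0,0],[0.12,0.02,0.0],0.0854],[[0,0,0],[0.12,0.02,0.0],0.0854],[[0,0,0],[0.12,0.02,0.0],0.0854],[[0,0,0],[0.12,0.02,0.0],0.0854]]' | head -2
python3 - <<'E'
from h import *
import pickle
c=arm.calibration("wrist");im=arm.get_image("wrist");cv2.imwrite("pics/w2.png",im[:,:,::-1]);pickle.dump(c,open("w2.pkl","wb"))
def rim(f,c,X):
    im=cv2.imread(f);u,v=proj(c,X)
    hsv=cv2.cvtColor(im,cv2.COLOR_BGR2HSV)
    u,v=int(u),int(v);x0,y0=u-60,v-60
    g=im[y0:y0+120,x0:x0+120].astype(int)
    glass=((g.min(2)>120)).astype(np.uint8)   # bright neutral
    glass=cv2.morphologyEx(glass,cv2.MORPH_OPEN,np.ones((5,5)))
    n,l,st,ce=cv2.connectedComponentsWithStats(glass);i=1+st[1:,4].argmax()
    cs,_=cv2.findContours((l==i).astype(np.uint8),0,1);e=cv2.fitEllipse(cv2.convexHull(cs[0]))
    cv2.imwrite(f.replace(".png","c.png"),cv2.resize(im[y0:y0+120,x0:x0+120],(400,400),interpolation=0))
    return (e[0][0]+x0,e[0][1]+y0),e[1]
w1=pickle.load(open("w1.pkl","rb"))
a=rim("pics/w1.png",w1,[.514,.212,.12]);b=rim("pics/w2.png",c,[.514,.212,.12]);print(a,b)
print("glass",tri([ray(w1,*a[0]),ray(c,*b[0])]))
cv2.imwrite("pics/c2.png",np.hstack([cv2.imread("pics/w1c.png"),cv2.imread("pics/w2c.png")]))
E
```

```text
clock: 1.55
eef_pos: [0.5584, 0.2339, 0.3058]
((188.51665878295898, 176.87776947021484), (52.82904815673828, 60.29994201660156)) ((296.97191619873047, 155.40119171142578), (56.66982650756836, 60.430057525634766))
glass [0.51774316 0.2168647  0.1167073 ]
```

View pics/c2.png

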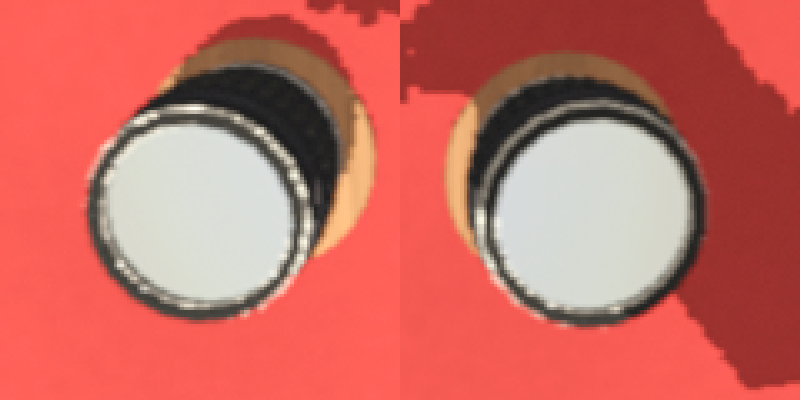

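The crops show the rim's outer edge clear against red on the lower side. In crop pixels its centre is at about (199,212) in the left view and (188,216) in the right. I'll fit the free arc with a circle of 37 mm radius while moving on to the cap.

```bash
cat > rim.py <<'E'
from h import *
import pickle
from scipy.optimize import least_squares
def arc(f,c,X0):
    im=cv2.imread(f).astype(int);m=((im[:,:,2]-im[:,:,1])<50).astype(np.uint8)
    u,v=map(int,proj(c,X0));n,l,st,ce=cv2.connectedComponentsWithStats(m)
    cs,_=cv2.findContours((l==l[v,u]).astype(np.uint8),0,1);P=max(cs,key=len)[:,0,:].astype(float)
    ctr=np.array(proj(c,X0));base=np.array(proj(c,[X0[0],X0[1],.03]));d=(ctr-base)/np.linalg.norm(ctr-base)
    w=P-ctr;r=np.linalg.norm(w,axis=1)
    return P[((w@d)/r>0.0)&(r<50)]
if __name__=="__main__":
    X0=[.5165,.2145,.12];W=[(f,pickle.load(open(f+".pkl","rb"))) for f in("w1","w2")]
    A=[(arc(f"pics/{f}.png",c,X0),c) for f,c in W]
    for R in(None,.037):
        def res(p):
            o=[]
            for P,c in A:
                Q=np.array([plane(c,*q,p[2]) for q in P]);o.append(np.hypot(Q[:,0]-p[0],Q[:,1]-p[1])-(R or p[3]))
            return np.concatenate(o)
        r=least_squares(res,X0+[.037] if R is None else X0,loss="soft_l1",f_scale=.0005);print(R,r.x.round(4),len(r.fun),np.std(r.fun))
E
python3 rim.py
python3 -m pendant '[[[0,0,-3],[-0.04,-0.22,0.0],0.0854],[[0,0,-3],[-0.04,-0.22,0.0],0.0854],[[0,0,-3],[-0.04,-0.22,0.0],0.0854],[[0,0,-3],[-0.04,-0.22,0.0],0.0854],[[0,0,-3],[-0.04,-0.22,0.0],0.0854]]' | head -2
python3 -m pendant '[[[0,0,-3],[-0.05,-0.19,-0.06],0.0854],[[0,0,-3],[-0.05,-0.19,-0.06],0.0854],[[0,0,-3],[-0.05,-0.19,-0.06],0.0854],[[0,0,-3],[-0.05,-0.19,-0.06],0.0854],[[0,0,-3],[-0.05,-0.19,-0.06],0.0854]]' | head -3
python3 - <<'E'
from h import *
import pickle
c=arm.calibration("wrist");im=arm.get_image("wrist");cv2.imwrite("pics/w3.png",im[:,:,::-1]);pickle.dump(c,open("w3.pkl","wb"));print(proj(c,[.517,-.1762,.011]))
E
```

```text
None [0.5172 0.2173 0.1182 0.036 ] 190 0.00046179741915031787
0.037 [0.5174 0.2174 0.1152] 190 0.0005352877238540495
clock: 2.1
eef_pos: [0.514, 0.0109, 0.309]
clock: 2.6
eef_pos: [0.4628, -0.1791, 0.2466]
eef_rot: [-0.002, -0.354, 0.935, 0.001]
(np.float64(232.85976260258724), np.float64(193.60716403680115))
```

View pics/w3.png

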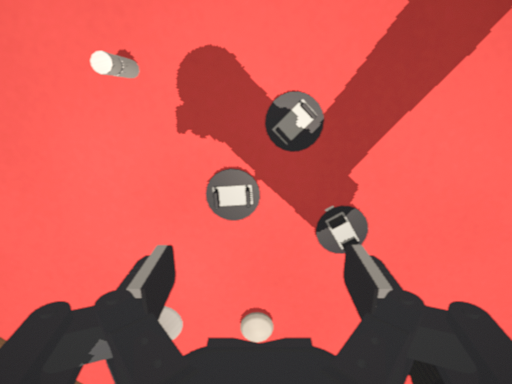

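The target cap is at (233,195), with its lugs almost along the image's horizontal (the closing line). The other two caps are at (295,121) and (342,229).

```bash
cat > cap.py <<'E'
from h import *
import pickle,sys
from scipy.spatial.transform import Rotation as Ro
def cap(f,c,guess):
    im=cv2.imread(f).astype(int);u,v=map(int,proj(c,guess))
    m=((im[:,:,2]-im[:,:,1])<50).astype(np.uint8);n,l,st,ce=cv2.connectedComponentsWithStats(m)
    k=(l==l[v,u]).astype(np.uint8);cs,_=cv2.findContours(k,0,1);e=cv2.fitEllipse(cv2.convexHull(max(cs,key=len)))
    w=((im.min(2)>110)&(k>0)).astype(np.uint8);w=cv2.morphologyEx(w,cv2.MORPH_OPEN,np.ones((5,5)))
    cs,_=cv2.findContours(w,0,1);C=max(cs,key=cv2.contourArea)[:,0,:]
    Q=np.array([plane(c,*p,.011)[:2] for p in C.astype(float)])
    r=cv2.minAreaRect((Q*1000).astype(np.float32));b=cv2.boxPoints(r);s=[b[1]-b[0],b[2]-b[1]];L=max(s,key=np.linalg.norm)
    return e,plane(c,*e[0],.010),r,np.degrees(np.arctan2(L[1],L[0]))%180
if __name__=="__main__":
    f=sys.argv[1];c=pickle.load(open(f+".pkl","rb"));print(cap(f"pics/{f}.png",c,[.517,-.1762,.011]))
    s=arm.observe();q=s["eef_rot"];y=Ro.from_quat([q[1],q[2],q[3],q[0]]).as_matrix();print("tool y yaw",np.degrees(np.arctan2(y[1,1],y[0,1]))%180,"z",y[:,2],s["eef_pos"])
E
python3 cap.py w3
```

```text
(((232.4391326904297, 193.86306762695312), (50.71696090698242, 52.90696716308594), 107.21158599853516), array([ 0.51794222, -0.1762337 ,  0.01      ]), ((519.8226928710938, -175.21701049804688), (28.914241790771484, 36.42951965332031), 41.39812469482422), np.float32(131.39807))
tool y yaw 131.4669862578057 z [-2.64687325e-03  4.30519207e-04 -9.99996404e-01] [ 0.4638475  -0.178331    0.24733899]
```

```bash
python3 -m pendant '[[[0,0,0],[0.054,0.002,-0.1],0.0854],[[0,0,0],[0.054,0.002,-0.1],0.0854],[[0,0,0],[0.054,0.002,-0.1],0.0854],[[0,0,0],[0.054,0.002,-0.1],0.0854]]' | head -3
python3 - <<'E'
from h import *
import pickle
c=arm.calibration("wrist");im=arm.get_image("wrist");cv2.imwrite("pics/w4.png",im[:,:,::-1]);pickle.dump(c,open("w4.pkl","wb"));print(proj(c,[.518,-.1762,.011]),arm.tips_ahead,arm.observe()["force"])
E
python3 cap.py w4
```

```text
clock: 3.05
eef_pos: [0.5201, -0.1733, 0.1468]
eef_rot: [-0.002, -0.357, 0.934, 0.001]
(np.float64(258.36356583013367), np.float64(180.49879786917398)) 0.017 [-0.36315797  0.09135312 -0.3631042 ]
(((258.2681884765625, 180.1584930419922), (72.33698272705078, 74.85750579833984), 95.2682876586914), array([ 0.51802432, -0.17629615,  0.01      ]), ((519.2438354492188, -175.28323364257812), (25.365272521972656, 34.061920166015625), 45.073463439941406), np.float32(135.07352))
tool y yaw 131.79965965591092 z [-7.28267337e-04 -4.13335033e-04 -9.99999649e-01] [ 0.52065354 -0.17371071  0.14868888]
```

View pics/w4.png

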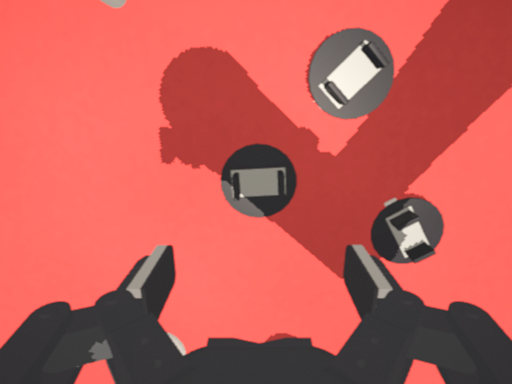

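The cap is now at (258,180), clear between the jaws. Its lug line is turned about 3° anticlockwise from the tool, and both views agree on (0.518,-0.1763). I'll correct and descend.

```bash
python3 -m pendant '[[[0,0,0.35],[-0.0026,-0.0026,-0.06],0.065],[[0,0,0.35],[-0.0026,-0.0026,-0.09],0.065],[[0,0,0.35],[-0.0026,-0.0026,-0.105],0.065],[[0,0,0.35],[-0.0026,-0.0026,-0.118],0.065],[[0,0,0.35],[-0.0026,-0.0026,-0.118],0.065]]' 25
python3 -m pendant '[[[0,0,0],[0,0,0],0.06],[[0,0,0],[0,0,0],0.06]]' 
python3 - <<'E'
from h import *
s=arm.observe();print(s["eef_pos"],s["eef_rot"],s["force"])
E
```

```text
clock: 3.6
eef_pos: [0.518, -0.177, 0.0309]
eef_rot: [0.0, -0.379, 0.926, -0.0]
force: [0.1, 0.0, -0.0]
opening: 0.0653
grip_force: 0.0
clock: 3.8
eef_pos: [0.5191, -0.1773, 0.0322]
eef_rot: [0.002, -0.379, 0.926, -0.001]
force: [-0.6, 0.1, 0.9]
opening: 0.0601
grip_force: 0.0
[ 0.51911203 -0.17731308  0.03218598] [ 1.65743894e-03 -3.78679658e-01  9.25525907e-01 -8.74451014e-04] [-0.63522002  0.07684135  0.90291247]
```

```bash
python3 -m pendant '[[[0,0,0],[-0.0005,0.0005,-0.001],0.045],[[0,0,0],[-0.0005,0.0005,-0.001],0.03],[[0,0,0],[-0.0005,0.0005,-0.001],0.025],[[0,0,0],[-0.0005,0.0005,-0.001],0.025],[[0,0,0],[-0.0005,0.0005,-0.001],0.025]]' 25
python3 -m pendant '[[[0,0,0],[0,0,0],0.025],[[0,0,0],[0,0,0],0.025],[[0,0,0],[0,0,0],0.025]]'
```

```text
clock: 4.3
eef_pos: [0.5183, -0.1769, 0.0315]
eef_rot: [0.001, -0.379, 0.925, -0.001]
force: [-2.5, 1.4, 9.6]
opening: 0.033
grip_force: 25.4
clock: 4.6
eef_pos: [0.5183, -0.1769, 0.0315]
eef_rot: [0.001, -0.379, 0.925, -0.001]
force: [-1.8, 1.1, 9.7]
opening: 0.0331
grip_force: 25.4
```

```bash
python3 -m pendant '[[[0,0,0],[0,0,0.02],0.025],[[0,0,0],[0,0,0.05],0.025],[[0,0,0],[0,0,0.1],0.025],[[0,0,0],[0,0,0.15],0.025],[[0,0,0],[0,0,0.2],0.025]]'
python3 -m pendant '[[[0,0,0],[0,0,0],0.025],[[0,0,0],[0,0,0],0.025]]'
python3 - <<'E'
from h import *
import pickle
c=arm.calibration("wrist");im=arm.get_image("wrist");cv2.imwrite("pics/w5.png",im[:,:,::-1]);pickle.dump(c,open("w5.pkl","wb"))
E
```

```text
clock: 5.1
eef_pos: [0.5167, -0.1767, 0.2315]
eef_rot: [0.0, -0.378, 0.926, 0.0]
force: [1.8, 0.1, -1.2]
opening: 0.0326
grip_force: 26.6
clock: 5.3
eef_pos: [0.5174, -0.1766, 0.2308]
eef_rot: [0.002, -0.378, 0.926, -0.0]
force: [-0.3, 0.0, -1.0]
opening: 0.0326
grip_force: 26.6
```

View pics/w5.png

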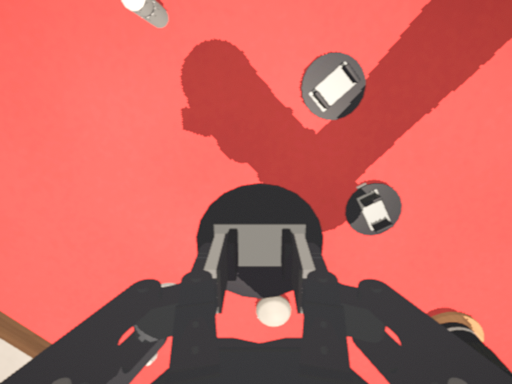

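The cap is held, pinched to 33 mm. The disc's upper arc is clear at about (260,235), radius about 62 px. I'll measure its offset from the TCP.

```bash
cat > held.py <<'E'
from h import *
import pickle,sys
from scipy.optimize import least_squares
def held(f,c,tcp):
    im=cv2.imread(f).astype(int);m=((im[:,:,2]-im[:,:,1])>60).astype(np.uint8)
    ctr=np.array(proj(c,tcp-[0,0,.0205]));pts=[]
    for a in np.radians(np.arange(-175,-4,2)):     # upward rays in image, look inward->outward
        d=np.array([np.cos(a),np.sin(a)]);rr=np.arange(35,90,.25)
        v=[m[tuple(np.round((ctr+d*r)[::-1]).astype(int))] for r in rr];k=np.argmax(v)
        if v[k]: pts.append(ctr+d*(rr[k]-.3))
    pts=np.array(pts)
    for z in(None,-.0205,-.022):
        def res(p):
            Q=np.array([plane(c,*q,tcp[2]+(p[2] if z is None else z)) for q in pts]);return np.hypot(Q[:,0]-p[0],Q[:,1]-p[1])-.036
        r=least_squares(res,[tcp[0],tcp[1],-.02][:3 if z is None else 2],loss="soft_l1",f_scale=.0004)
        print(z,"centre-tcp",(r.x-np.r_[tcp[:2],0][:len(r.x)]).round(4),len(pts),np.std(r.fun).round(5))
if __name__=="__main__":
    s=arm.observe();print(s["eef_pos"],s["q"].round(3),s["force"].round(2));f=sys.argv[1];held(f"pics/{f}.png",pickle.load(open(f+".pkl","rb")),s["eef_pos"])
E
python3 held.py w5
```

```text
[ 0.51652461 -0.17652945  0.22889838] [-3.300e-02  2.660e-01 -2.160e-01 -1.000e-03 -1.089e+00 -7.620e-01] [-0.25  0.54 -0.43]
None centre-tcp [ 0.0037  0.0023 -0.0251] 86 0.00023
-0.0205 centre-tcp [0.0028 0.0016] 86 0.00041
-0.022 centre-tcp [0.0031 0.0018] 86 0.00033
```

```bash
python3 -m pendant '[[[0,0,0],[0.02,0.03,0],0.025],[[0,0,0],[0.03,0.07,0],0.025],[[0,0,0],[0.04,0.12,0],0.025],[[0,0,0],[0.05,0.17,0],0.025],[[0,0,0],[0.06,0.22,0],0.025]]' | head -2
python3 -m pendant '[[[0,0,0],[0.0,0.05,0],0.025],[[0,0,0],[0.0,0.1,0],0.025],[[0,0,0],[0.0,0.15,0],0.025],[[0,0,0],[0.005,0.2,0],0.025],[[0,0,0],[0.005,0.24,0],0.025]]' | head -2
python3 -m pendant '[[[0,0,0],[0,0,-0.02],0.025],[[0,0,0],[0,0,-0.05],0.025],[[0,0,0],[0,0,-0.07],0.025],[[0,0,0],[0,0,-0.07],0.025],[[0,0,0],[0,0,-0.07],0.025]]'
python3 -m pendant '[[[0,0,0],[0,0,0],0.025],[[0,0,0],[0,0,0],0.025],[[0,0,0],[0,0,0],0.025],[[0,0,0],[0,0,0],0.025]]'
python3 - <<'E'
from h import *
import pickle
c=arm.calibration("wrist");im=arm.get_image("wrist");cv2.imwrite("pics/w6.png",im[:,:,::-1]);pickle.dump(c,open("w6.pkl","wb"));print(proj(c,[.5173,.2174,.116]))
E
python3 held.py w6
```

```text
clock: 5.85
eef_pos: [0.5758, 0.0418, 0.2268]
clock: 6.35
eef_pos: [0.5808, 0.2825, 0.2262]
clock: 6.85
eef_pos: [0.5815, 0.2799, 0.1579]
eef_rot: [-0.001, -0.379, 0.926, -0.001]
force: [-0.4, 0.5, -0.1]
opening: 0.0324
grip_force: 26.6
clock: 7.25
eef_pos: [0.582, 0.2803, 0.1601]
eef_rot: [0.001, -0.378, 0.926, 0.0]
force: [0.2, 0.5, -0.6]
opening: 0.0325
grip_force: 26.6
(np.float64(260.9537379809433), np.float64(71.40930889330822))
[0.58189073 0.28030409 0.15990626] [ 0.699  0.488 -0.057  0.    -1.024 -1.494] [-0.32 -0.09 -0.82]
None centre-tcp [ 0.003   0.0024 -0.0274] 86 0.00026
-0.0205 centre-tcp [0.0019 0.0011] 86 0.00061
-0.022 centre-tcp [0.0021 0.0014] 86 0.00051
```

View pics/w6.png

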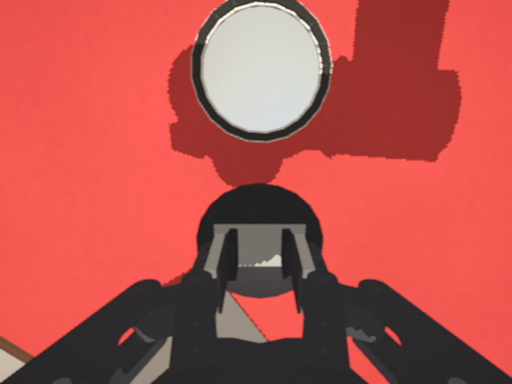

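The lens rim is fully in view, centre about (261,69). The cap is below it at (260,240), and both its top (v=183) and bottom (v=297) edges can be seen. I'll fit both in this one picture so that the calibration bias cancels.

```bash
cat > rel.py <<'E'
from h import *
import pickle,sys
from scipy.optimize import least_squares
def edge(m,ctr,angs,r0,r1):
    o=[]
    for a in np.radians(angs):
        d=np.array([np.cos(a),np.sin(a)])
        for r in np.arange(r0,r1,.25):
            x,y=np.round(ctr+d*r).astype(int)
            if not(0<=x<512 and 0<=y<384):break
            if m[y,x]:o.append(ctr+d*(r-.3));break
    return np.array(o)
def fit(c,pts,dz,z,R):   # z/R None -> free
    n=[];x0=[0,0]
    def un(p):
        i=2;zz,RR=z,R
        if z is None:zz=p[i];i+=1
        if R is None:RR=p[i]
        return zz,RR
    g=plane(c,*pts.mean(0),.135)[:2];x0=list(g)+([.135] if z is None else [])+([.036] if R is None else [])
    def res(p):
        zz,RR=un(p);Q=np.array([plane(c,*q,zz+d) for q,d in zip(pts,dz)]);return np.hypot(Q[:,0]-p[0],Q[:,1]-p[1])-RR
    r=least_squares(res,x0,loss="soft_l1",f_scale=.0004);return r.x.round(4),np.std(r.fun).round(5)
f=sys.argv[1];c=pickle.load(open(f+".pkl","rb"));im=cv2.imread(f"pics/{f}.png").astype(int);m=(im[:,:,2]-im[:,:,1])>60
t=arm.observe()["eef_pos"];print("tcp",t)
cc=np.array([260,240.]);up=edge(m,cc,np.arange(-172,-7,2),35,90);dn=edge(m,cc,np.arange(55,100,2),40,75)
P=np.vstack([up,dn]);dz=np.r_[np.full(len(up),-.003),np.zeros(len(dn))];print(len(up),len(dn))
for z,R in((None,.036),(t[2]-.0205,None),(t[2]-.0205,.036)):print("cap",fit(c,P,dz,z,R))
lc=np.array([261,69.]);L=edge(m,lc,np.arange(-180,180,3),55,85);print(len(L))
for z,R in((None,.037),(.116,None),(.116,.037),(.12,None)):print("lens",fit(c,L,np.zeros(len(L)),z,R))
E
python3 rel.py w6
```

```text
tcp [0.58189073 0.28030409 0.15990626]
83 22
cap (array([0.5852, 0.2829, 0.1341]), np.float64(0.00028))
cap (array([0.5832, 0.2809, 0.0347]), np.float64(0.00027))
cap (array([0.5842, 0.2816]), np.float64(0.00097))
102
lens (array([0.5177, 0.2177, 0.1188]), np.float64(0.00031))
lens (array([0.5176, 0.2176, 0.0376]), np.float64(0.00031))
lens (array([0.5178, 0.2178]), np.float64(0.00038))
lens (array([0.5178, 0.2178, 0.0367]), np.float64(0.00031))
```

```bash
cat > chk.py <<'E'
from h import *
import pickle
c=pickle.load(open("w6.pkl","rb"));t=np.array([.5819,.2803,.1600]);d=np.array([.7071,.7071,0]);e=np.array([-.7071,.7071,0])
im=cv2.imread("pics/w6.png").astype(int);m=(im[:,:,2]-im[:,:,1])>60
for u in(250,260,270):
    col=m[:,u];vt=150+np.where(col[150:230])[0].max()+.5;vb=270+np.where(col[270:330])[0].min()-.5
    for zt,zb in((-.0235,-.0205),(-.0285,-.0255)):
        a=plane(c,u,vt,t[2]+zt)-t;b=plane(c,u,vb,t[2]+zb)-t
        print(u,vt,vb,zt,"up edge",(a@d).round(4),"down edge",(b@d).round(4),"diam",((b-a)@d).round(4),"mid",((a+b)@d/2).round(4),"lat",((a+b)@e/2).round(4))
for v in(230,235,240,245,250):
    r=m[v];l=np.where(r[150:230])[0];l=150+l.max()+.5;rr=300+np.where(r[300:380])[0].min()-.5
    print(v,l,rr,[(plane(c,rr,v,t[2]+z)-plane(c,l,v,t[2]+z))@e for z in(-.0205,-.0235,-.0285)])
R=np.array(c["R"]);print("cam-tcp along d,e,z",(-R.T@c["t"]-t)@np.c_[d,e,[0,0,1]],"axes",(R@np.c_[d,e,[0,0,1]]).round(3))
E
python3 chk.py
```

```text
250 183.5 296.5 -0.0235 up edge -0.0335 down edge 0.0356 diam 0.0691 mid 0.001 lat -0.0057
250 183.5 296.5 -0.0285 up edge -0.032 down edge 0.0395 diam 0.0715 mid 0.0037 lat -0.0059
260 182.5 297.5 -0.0235 up edge -0.034 down edge 0.0364 diam 0.0704 mid 0.0012 lat -0.0
260 182.5 297.5 -0.0285 up edge -0.0325 down edge 0.0403 diam 0.0728 mid 0.0039 lat -0.0
270 184.5 296.5 -0.0235 up edge -0.0329 down edge 0.0357 diam 0.0686 mid 0.0014 lat 0.0056
270 184.5 296.5 -0.0285 up edge -0.0314 down edge 0.0396 diam 0.071 mid 0.0041 lat 0.0058
230 198.5 320.5 [np.float64(0.06683355047030118), np.float64(0.0682110473572198), np.float64(0.07050687550208438)]
235 197.5 321.5 [np.float64(0.06832699098519385), np.float64(0.0697352689640281), np.float64(0.07208239892875165)]
240 196.5 321.5 [np.float64(0.0692836685591408), np.float64(0.07071166448458442), np.float64(0.07309165769365732)]
245 197.5 321.5 [np.float64(0.06913675163081144), np.float64(0.07056171947215688), np.float64(0.07293666587439929)]
250 197.5 321.5 [np.float64(0.0695488723680547), np.float64(0.07098233437181692), np.float64(0.0733714377114207)]
cam-tcp along d,e,z [-7.78992273e-02  5.61051902e-05  1.25054341e-01] axes [[ 0.008  1.     0.   ]
 [ 0.951 -0.008  0.309]
 [ 0.309 -0.002 -0.951]]
```

```bash
python3 -m pendant '[[[0,0,0],[-0.02,-0.02,0.004],0.025],[[0,0,0],[-0.05,-0.05,0.004],0.025],[[0,0,0],[-0.066,-0.0644,0.004],0.025],[[0,0,0],[-0.066,-0.0644,0.004],0.025],[[0,0,0],[-0.066,-0.0644,0.004],0.025]]'
python3 -m pendant '[[[0,0,0],[0,0,0],0.025],[[0,0,0],[0,0,0],0.025],[[0,0,0],[0,0,0],0.025],[[0,0,0],[0,0,0],0.025]]'
python3 - <<'E'
from h import *
import pickle
s=arm.observe();c=arm.calibration("wrist");im=arm.get_image("wrist");cv2.imwrite("pics/w7.png",im[:,:,::-1]);pickle.dump((c,s),open("w7.pkl","wb"));print(s["eef_pos"],s["force"])
cv2.imwrite("pics/w7c.png",cv2.resize(im[140:340,160:360,::-1],(600,600),interpolation=2))
E
```

```text
clock: 7.8
eef_pos: [0.5162, 0.216, 0.1642]
eef_rot: [0.001, -0.379, 0.926, 0.0]
force: [0.8, -0.1, -0.7]
opening: 0.0327
grip_force: 26.6
clock: 8.2
eef_pos: [0.516, 0.2162, 0.163]
eef_rot: [-0.0, -0.379, 0.926, -0.0]
force: [0.5, -1.1, -1.1]
opening: 0.0328
grip_force: 26.6
[0.5159853  0.21617354 0.16298864] [ 0.51240495 -1.06723772 -1.14640046]
```

View pics/w7c.png

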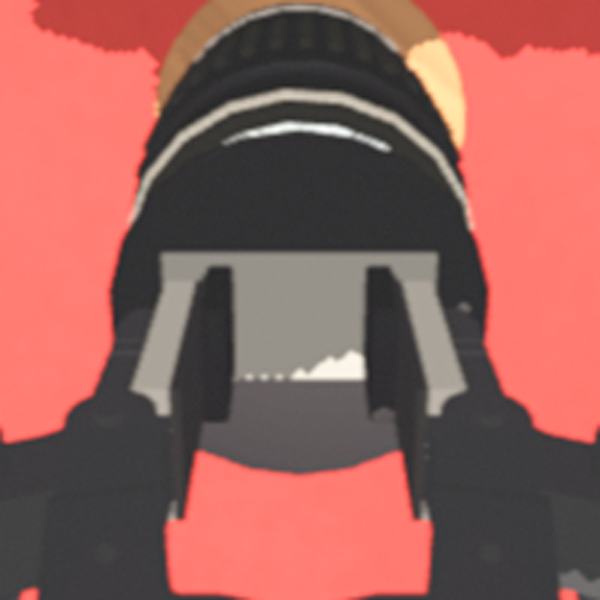

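The rim's light edge peaks at crop (303,92). The glass sliver runs from 222 to 390 (centre 306), and the cap spans 112 to 488 (centre 300). So it is well centred sideways, to within about 0.5 mm. I'll check the fore-aft direction.

```bash
python3 - <<'E'
from h import *
import pickle
c,s=pickle.load(open("w7.pkl","rb"));t=s["eef_pos"];d=np.array([.7071,.7071,0]);e=np.array([-.7071,.7071,0])
for z in(.113,.116,.119,.122):
    a=plane(c,262,180.7,z)-t;b=plane(c,261,169.3,z)-t
    print(z,"centre from seal inner",(a@d+.0317).round(4),"from rim outer",(b@d+.037).round(4),(a@e).round(4),(b@e).round(4))
im=cv2.imread("pics/w7.png").astype(int);m=(im[:,:,2]-im[:,:,1])>60
for v in(225,230,235,240):
    r=m[v];l=150+np.where(r[150:230])[0].max()+.5;rr=300+np.where(r[300:380])[0].min()-.5
    print(v,l,rr,(plane(c,(l+rr)/2,v,t[2]-.026)-t)@e)
# seal inner ellipse in w6 on near edge
c6=pickle.load(open("w6.pkl","rb"));i6=cv2.imread("pics/w6.png");g=(i6.min(2)>130)
for u in(255,261,267):
    v=np.where(g[:180,u])[0];print(u,v.min(),v.max(),[(plane(c6,u,v.max()+.5,z)@d-plane(c6,u,v.min()-.5,z)@d).round(4) for z in(.116,.119)])
E
```

```text
0.113 centre from seal inner 0.0042 from rim outer 0.0022 0.0015 0.0009
0.116 centre from seal inner 0.0033 from rim outer 0.0014 0.0015 0.0009
0.119 centre from seal inner 0.0024 from rim outer 0.0007 0.0014 0.0009
0.122 centre from seal inner 0.0016 from rim outer -0.0 0.0014 0.0009
225 199.5 318.5 -0.0005335491191948534
230 198.5 320.5 -0.0002744528901655206
235 197.5 321.5 -0.00029813483749930594
240 196.5 321.5 -0.0006095619761075942
255 2 131 [np.float64(0.0645), np.float64(0.0633)]
261 2 131 [np.float64(0.0645), np.float64(0.0633)]
267 3 131 [np.float64(0.064), np.float64(0.0629)]
```

```bash
python3 -m pendant '[[[0,0,0],[-0.0004,0.0004,-0.003],0.025],[[0,0,0],[-0.0004,0.0004,-0.006],0.025],[[0,0,0],[-0.0004,0.0004,-0.008],0.025],[[0,0,0],[-0.0004,0.0004,-0.008],0.025],[[0,0,0],[-0.0004,0.0004,-0.008],0.025]]'
python3 -m pendant '[[[0,0,0],[0,0,-0.001],0.025],[[0,0,0],[0,0,-0.002],0.025],[[0,0,0],[0,0,-0.003],0.025],[[0,0,0],[0,0,-0.003],0.025]]'
```

```text
clock: 8.75
eef_pos: [0.5154, 0.2163, 0.1553]
eef_rot: [-0.0, -0.378, 0.926, -0.0]
force: [0.0, 0.4, -0.4]
opening: 0.0329
grip_force: 26.6
clock: 9.15
eef_pos: [0.5153, 0.2162, 0.1522]
eef_rot: [-0.0, -0.378, 0.926, -0.0]
force: [0.5, 0.9, -1.2]
opening: 0.0327
grip_force: 26.6
```

```bash
for i in 1 2; do python3 -m pendant '[[[0,0,0],[0,0,-0.0007],0.025],[[0,0,0],[0,0,-0.0013],0.025],[[0,0,0],[0,0,-0.002],0.025],[[0,0,0],[0,0,-0.002],0.025]]'|egrep 'pos|force|open'; done
```

```text
eef_pos: [0.5153, 0.2162, 0.1502]
force: [0.5, 0.3, -0.9]
opening: 0.0327
grip_force: 26.6
eef_pos: [0.5153, 0.2163, 0.1482]
force: [0.2, -0.0, -0.6]
opening: 0.0327
grip_force: 26.6
```

```bash
for i in 1 2 3; do python3 -m pendant '[[[0,0,0],[0,0,-0.0005],0.025],[[0,0,0],[0,0,-0.001],0.025],[[0,0,0],[0,0,-0.001],0.025]]'|egrep 'pos|force:'; done
```

```text
eef_pos: [0.5153, 0.2163, 0.1472]
force: [-0.6, -0.5, -0.4]
grip_force: 26.6
eef_pos: [0.5153, 0.2163, 0.1462]
force: [0.1, -0.6, -0.5]
grip_force: 26.6
eef_pos: [0.5155, 0.2163, 0.1457]
force: [-1.5, 0.2, 2.1]
grip_force: 27.2
```

```bash
cat > gap.py <<'E'
from h import *
s=arm.observe();c=arm.calibration("wrist");im=arm.get_image("wrist").astype(int);cv2.imwrite("pics/w_%d.png"%(s["clock"]*100),im[:,:,::-1].astype(np.uint8))
t=s["eef_pos"];d=np.array([.7071,.7071,0]);C=t+.0025*d
print(s["clock"],t,s["force"].round(2),"flange v",proj(c,C-.036*d+[0,0,-.026])[1])
for g in(.003,.006,.008,.011):print("rim",g,"below flange -> v",round(proj(c,C-.037*d+[0,0,-.026-g])[1],1))
for u in(250,260,270):print(u,im[164:196,u].sum(1)//3)
E
python3 gap.py
```

```text
10.85 [0.51547793 0.21630198 0.14571444] [-1.54  0.22  2.06] flange v 182.30519543823257
rim 0.003 below flange -> v 179.0
rim 0.006 below flange -> v 177.5
rim 0.008 below flange -> v 176.6
rim 0.011 below flange -> v 175.2
250 [ 44  44  48  58  59  55  51  48  46  45  43  45  44  70 135 181 199 193
 127  57  46  52  53  51  50  49  50  49  51  50  51  50]
260 [ 45  46  51  60  58  53  50  45  45  45  46  43  45  89 154 185 197 175
 105  49  55  54  51  51  51  51  51  50  52  50  50  50]
270 [ 43  46  46  53  58  55  51  49  45  45  46  45  45  46 108 176 194 194
 145  73  47  52  53  50  50  51  50  49  51  50  50  49]
```

```bash
for i in 1 2; do python3 -m pendant '[[[0,0,0],[0,0,-0.0003],0.025],[[0,0,0],[0,0,-0.0006],0.025],[[0,0,0],[0,0,-0.0006],0.025],[[0,0,0],[0,0,-0.0006],0.025]]'|egrep 'pos|rot|force:'; done; python3 -c "
from workcell import arm;print(arm.observe()['torque'].round(3))"
```

```text
eef_pos: [0.5155, 0.2164, 0.145]
eef_rot: [0.0, -0.379, 0.926, -0.0]
force: [-1.2, -0.2, 2.7]
grip_force: 27.5
eef_pos: [0.5155, 0.2163, 0.1443]
eef_rot: [0.0, -0.379, 0.926, -0.0]
force: [-1.3, -0.9, 4.5]
grip_force: 27.8
[-0.144  0.224 -0.025]
```

The force rises about 1.5–2.5 N/mm after a 3 N threshold, so this is the flange on the seal, which means the plug is in. Press a little more.

```bash
python3 -m pendant '[[[0,0,0],[0,0,-0.0004],0.025],[[0,0,0],[0,0,-0.0008],0.025],[[0,0,0],[0,0,-0.0008],0.025],[[0,0,0],[0,0,-0.0008],0.025]]'|egrep 'pos|open|force:'; python3 -m pendant '[[[0,0,0],[0,0,0],0.025]]'|egrep 'pos|open|force:'
```

```text
eef_pos: [0.5155, 0.2163, 0.1435]
force: [-1.2, -0.9, 5.6]
opening: 0.0328
grip_force: 28.0
eef_pos: [0.5155, 0.2164, 0.1436]
force: [-1.5, -0.6, 5.8]
opening: 0.0325
grip_force: 28.0
```

```bash
python3 -m pendant '[[[0,0,0],[0,0,-0.0003],0.036],[[0,0,0],[0,0,-0.0006],0.039],[[0,0,0],[0,0,-0.0008],0.041]]'; python3 -m pendant '[[[0,0,0],[0,0,0],0.043],[[0,0,0],[0,0,0],0.043]]'
```

```text
clock: 12.5
eef_pos: [0.5155, 0.2163, 0.1423]
eef_rot: [0.0, -0.378, 0.926, 0.0]
force: [-0.1, -1.2, 2.7]
opening: 0.0409
grip_force: 1.9
clock: 12.7
eef_pos: [0.5149, 0.2161, 0.1416]
eef_rot: [-0.001, -0.378, 0.926, 0.0]
force: [0.0, -0.7, -0.0]
opening: 0.0431
grip_force: 0.0
```

```bash
python3 -m pendant '[[[0,0,0],[0,0,0.001],0.055],[[0,0,0],[0,0,0.003],0.065],[[0,0,0],[0,0,0.01],0.065],[[0,0,0],[0,0,0.03],0.065],[[0,0,0],[0,0,0.06],0.075]]'|egrep 'pos|open|force:'; python3 -m pendant '[[[0,0,0],[0,0,0.05],0.075],[[0,0,0],[0.0,0,0.1],0.075],[[0,0,0],[0,0,0.1],0.075],[[0,0,0],[0,0,0.1],0.075]]'|egrep 'pos|force:'
python3 - <<'E'
from h import *
import pickle
c=arm.calibration("wrist");im=arm.get_image("wrist");cv2.imwrite("pics/w8.png",im[:,:,::-1]);pickle.dump(c,open("w8.pkl","wb"))
u,v=map(int,proj(c,[.5175,.2175,.13]));print(u,v)
g=im[v-40:v+40:3,u-52:u+52:2].mean(2).astype(int)
red=(im[:,:,0].astype(int)-im[:,:,1]>60)[v-40:v+40:3,u-52:u+52:2]
for r,q in zip(g,red):print("".join("." if b else "@%#*+=- "[min(7,a//26)] for a,b in zip(r,q)))
E
```

```text
eef_pos: [0.5145, 0.2158, 0.202]
force: [0.6, 1.5, 0.2]
opening: 0.0748
grip_force: 0.0
eef_pos: [0.5155, 0.2166, 0.3045]
force: [-0.4, -0.1, -1.1]
grip_force: 0.0
258 174
.............****%%%%%%%%%%%%%%%%%%%**=   ..........
............***#%%%%%%%#*++***#%%%%%%%*-   .........
............+*#%%%%*==+*#%%%%##*=+*%%%%*... ........
...........**#%%#+=#%%%%%%%%%%%%%%#++#%%+..  .......
...........*#%#++#%%%%%%%%%%%%%%%%%%#+*##+   .......
...........*%#+#%%%%%%%%%%#*#%%%%*##%%#++#-  .......
...........%*+%%%%%%%%%%%*++++++++++*%%* -#- .......
...........#+%%%%%%%%%#*++++++++++++++**+ -= .......
...........+#%%%%%##**++++++++++++++++++++ =........
.......... -**+  ++               ++   +++=-........
.......... ***+  #%-              #%=  +++= ........
.......... ***+  #*-              #**  ++++ ........
.......... ****  **-              #*+  ++++ ........
.......... ****  **=              #*+  ++++ ........
.......... ****  **=             -#*+  ++++.........
...........=***  **=              **+  +++= ........
...........-***  **-              =*+  +++ .........
............=*******++++++++++++++***++++=..........
.............=******************+++**++*=...........
..............=**********************+*-............
...............-+********************+ .............
.................-*****************+-...............
....................-+**********+=..................
......................... ---.......................
....................................................
....................................................
....................................................
```

```bash
python3 - <<'E'
from h import *
import pickle
c=pickle.load(open("w8.pkl","rb"));im=cv2.imread("pics/w8.png");t=arm.observe()["eef_pos"];e=np.array([-.7071,.7071,0]);d=np.array([.7071,.7071,0])
for v in(166,170,174,178):print(v,im[v,222:298].mean(1).astype(int).tolist())
for z in(.125,.127):print(z,[(u,((plane(c,u,172,z)-t)@e*1000).round(1)) for u in(225,235,238,245,255,275,280,285,292)])
mm=((im[:,:,2].astype(int)-im[:,:,1])>60);
lo=[(u,174+np.where(mm[174:260,u])[0].min()-.5) for u in range(235,284,4)]
Q=np.array([plane(c,*p,.1235) for p in lo]);A=np.c_[2*Q[:,:2],np.ones(len(Q))];s=np.linalg.lstsq(A,(Q[:,:2]**2).sum(1),rcond=None)[0];print("cap centre approx",s[:2],np.sqrt(s[2]+s[:2]@s[:2]))
print(arm.observe()["clock"])
E
```

```text
166 [149, 147, 159, 183, 174, 117, 93, 98, 99, 98, 100, 99, 108, 149, 201, 222, 202, 127, 47, 40, 49, 85, 160, 211, 228, 231, 230, 231, 231, 231, 231, 231, 232, 232, 232, 232, 232, 232, 233, 233, 233, 233, 233, 233, 234, 233, 233, 234, 232, 219, 181, 121, 69, 45, 46, 51, 84, 159, 212, 230, 213, 160, 116, 109, 110, 111, 110, 109, 108, 124, 163, 181, 160, 145, 146, 147]
170 [148, 147, 166, 200, 196, 134, 95, 97, 99, 98, 99, 98, 103, 139, 195, 221, 201, 129, 81, 93, 100, 106, 160, 210, 228, 230, 229, 230, 231, 231, 230, 230, 231, 231, 232, 231, 231, 232, 232, 232, 233, 232, 233, 232, 232, 233, 233, 233, 234, 228, 201, 134, 67, 76, 96, 100, 113, 168, 216, 231, 214, 160, 114, 109, 109, 110, 111, 110, 106, 134, 193, 213, 176, 145, 145, 146]
174 [147, 145, 159, 186, 178, 121, 91, 95, 97, 99, 99, 97, 101, 136, 193, 221, 206, 149, 95, 93, 100, 96, 135, 197, 226, 230, 230, 229, 229, 230, 230, 230, 230, 230, 231, 231, 231, 231, 231, 231, 232, 231, 232, 232, 233, 232, 232, 233, 233, 231, 209, 141, 69, 76, 97, 100, 113, 170, 217, 230, 209, 146, 107, 109, 109, 110, 109, 108, 111, 142, 190, 199, 16
[... 229 characters left out ...]
31, 231, 231, 232, 232, 233, 231, 207, 140, 70, 77, 98, 98, 109, 169, 216, 229, 208, 145, 105, 107, 108, 108, 107, 106, 124, 173, 194, 170, 146, 144, 145, 146]
0.125 [(225, np.float64(-37.2)), (235, np.float64(-26.5)), (238, np.float64(-23.3)), (245, np.float64(-15.8)), (255, np.float64(-5.0)), (275, np.float64(16.5)), (280, np.float64(21.8)), (285, np.float64(27.2)), (292, np.float64(34.7))]
0.127 [(225, np.float64(-37.0)), (235, np.float64(-26.3)), (238, np.float64(-23.1)), (245, np.float64(-15.6)), (255, np.float64(-5.0)), (275, np.float64(16.3)), (280, np.float64(21.7)), (285, np.float64(27.0)), (292, np.float64(34.5))]
cap centre approx [0.51820521 0.21855585] 0.034120913408167364
13.65
```

The lug outer width reads about 40.3 mm. Sprung into the groove would be 41 mm, rubbing on the lip 37 mm, and free 45 mm. Both lugs are symmetric about the plate, so I'm handing in.

```bash
python3 -c "
from workcell import arm;print(arm.job_done())"
```

```text
the job is handed in; nothing more can be done
None
```

The cap is on the lens, pressed with about 6.5 N; both lugs measure as sprung out into the groove, the gripper is clear, and the job is handed in at about 14 s (no verdict was shown).

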